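# Set the laminator selector to the third click and start it

## Task

Get the bench laminator ready for a toner transfer: push its selector tab with a fingertip, not taking it between the fingers, along its slot to the third click counted from the off end (the right-hand end of the slot as seen from the robot), without running on past the third click, and leave it resting in that click. Then press the round start key fully down and let it come up again. Nothing is to be gripped or picked up: leave the square reverse key, the roller release lever and everything lying about as they are.

Things in the scene. Friction and masses are not known exactly. Their poses are not given: they have to be found in the camera images.
- laminator: Pouch laminator fixed to the bench, pale grey shell on a dark base: 160 mm deep (x), 420 mm long (y), flat top panel at z = 100 mm; a feed tray reaches 145 mm in front (-x) at z = 48 mm. Origin under its centre; its y axis runs along its length, its feed side (-x) faces the robot; turned up to 0.4 rad. On the panel in its frame (mm): slot x -20, y -165 (off) to -109; start key (-20, -30).
- selector (a joint): Selector along its slot, m, growing to the laminator's +y: off 0, clicks at 0.014, 0.028, 0.042 (third), 0.056; firm end stops at off and the fourth. Starts in off or the first click. The push builds up to about 5 N until the crest half way between two clicks, then drops to nothing as the tab snaps on by itself into the next click, ahead of the finger. Let go, it settles in the nearest click.
- selector_tab (a point): Middle of the top of the selector tab, moves with it. An upright black plate 9 mm thick along the slot, 24 mm wide across it, up to 24 mm above the panel (z = 124 mm); its foot, 4 to 9 mm above the panel, is 13 mm thick along the slot and 26 mm wide. Push its flat sides along the laminator's y; the panel is bare for 20 mm beyond the off position and between slot and start key.
- start (a joint): Travel of the round start key, m: 0 up, 0.004 fully down. Spring key: 2 N to begin to move, 5 N when fully down; it comes up by itself.
- start_top (a point): Middle of the top of the round start key: grey, 23 mm across, its top 9 mm above the panel (z = 109 mm), pressed straight down. It is the key nearer to the selector.
- reverse (a joint): Travel of the square reverse key, m: 0 up, 0.004 down. Not to be pressed.
- reverse_top (a point): Middle of the top of the square reverse key: grey, 22 by 22 mm, its top 9 mm above the panel, 65 mm from the start key on the side away from the selector. Not to be pressed.
- release (a joint): Angle of the roller release lever, rad: 0 lying flat (as it is), 1.5 flipped up. To be left flat.
- release_tip (a point): Free end of the black release lever, a flat blade 20 mm wide and 13 mm above the panel, in the laminator's frame from (-20, 115) mm (this end) to its hinge at (-20, 163) mm. Left-hand end of the panel.
- board: Bystander: loose green circuit board, 50 x 80 mm, 13 mm tall, lying on the feed tray. Origin under its centre.
- tape: Bystander: loose roll of masking tape, 54 mm across, 19 mm tall, lying on the top panel behind the reverse key and release lever. Origin under its centre.
- driver: Bystander: screwdriver lying on the bench to the right.
- spoon: Bystander: spoon lying on the bench to the right, near the robot.
- mouse: Bystander: computer mouse, 100 x 58 x 32 mm, on the bench to the right.
- mug: Bystander: white mug, 92 mm tall, 80 mm across, on the bench to the left.
- spool: Bystander: black spool, 64 mm across, 38 mm tall, on the bench to the left.
- flux: Bystander: white bottle, 100 mm tall, 40 mm across, on the bench to the left.

How it is judged (in metres and radians):
On the way, in this order (a step that is already met when the one before it is completed fails the run):
1. the selector rests in the third click (value of joint selector between 0.038 and 0.046 m), for 0.3 s.
2. the round start key is pressed fully down (value of joint start above 0.003 m), for 0.04 s.
At the end, for the whole second after the job is handed in: The selector rests in the third click (0.042 m from off, within 3 mm), the start key has been pressed to at least 3 mm of its 4 mm and is up again, the reverse key is up and the release lever is flat (value of joint selector between 0.039 and 0.045 m and value of joint each of start, reverse below 0.001 m and value of joint release below 0.15 rad); the robot touches nothing.
It fails at once if the selector was run on past the third click (value of joint selector above 0.0495 m).
It fails at once if the selector tab was taken between the fingers (horizontal distance between the grasp point and selector_tab below 0.008 m and height (world z) of the grasp point below 0.138 m).
It fails at once if the reverse key was pressed (value of joint reverse above 0.002 m).
It fails at once if the release lever was flipped (value of joint release above 0.3 rad).
It fails at once if a thing lying about was moved or picked up (distance of any of board, tape, driver, spoon, mouse, mug, spool, flux from where it was at the start of the episode above 0.02 m).
It also fails if it takes over 64 s, if anything falls off the work surface, if the arm or the gripper's body presses on something with over 40 N, if the wrist force passes 120 N, or if a joint passes its speed limit or range.

## Robot

A 6-joint arm with a two-finger parallel gripper is mounted at the origin on the work surface. World frame = base frame: x ahead of the robot, y to its left, z up, the work surface at z = 0. Lengths are in mm, angles in rad, forces in N, time in s.
With the tool pointing down it reaches from about 350 to 975 mm from the base axis. Payload 7.1 kg.
Tool frame: the origin (TCP) lies at the centre of the arm's flange, where the gripper is bolted on; the fingertips stand 182 mm ahead of it and the grasp point (between the pads) lies 163 mm ahead of it; z points along the fingers, y is the line along which they close (so a half turn about z gives the same grasp; the last joint's range is limited). The gripper opens to 88 mm and grips with 3 to 60 N. Pads are 20 mm wide; open, the fingers measure 115 mm over their backs; the gripper's body (75 mm by 178 mm) begins 61 mm behind the grasp point.
Start: joints at [1.131, 0.423, 1.63, -0, 1.089, -0.019], TCP at [255.275, 570.475, 404.675] pointing down, gripper open.
Joint ranges: [-3, 3], [-0.9, 2.11], [0.09, 2.58], [-1.31, 4.45], [0.11, 2.69], [-2.54, 2.54]. Speed limits (rad/s): [2.39, 2.39, 3.01, 3.14, 3.14, 3.14].

## Interface

Orientations are given as a rotation vector (axis times angle).
In Python, from workcell import readout, get_image, ctrl gives the robot as it stands.
- The arm moves only by the tool step_arm, never from a script. Its argument "targets" is a list that holds one entry, the list of rows, each a list of 7 numbers: the shift along the world's x, y, z as a fraction of full scale, then the turn, a rotation vector about the world's x, y, z as a fraction of full scale, then the opening, from 0 (shut) to 1 (fully open). In form: [[[dx, dy, dz, wx, wy, wz, claw], ...]]. A call has exactly 5 rows; each row shifts and turns the commanded pose from where the row before left it; what a row does not reach is not made up. Full scale, the value 1, is 0.05 m for a shift and 4 degrees for a turn. A row lasts 1/8 s, in which the tool goes at most 62.5 mm and 10.7 degrees, less where a joint would pass 70% of its speed; a pose out of reach is approached as far as the arm can. A call with a number of a shift or a turn outside -1 to 1 is refused whole. A call with a gripper value outside its range is refused whole. The fingers move at their own pace and stop on an object; the grip force is fixed at half the most. Time passes only in rows, so rows that do not move let the fingers close, or fill a call up. It gives the time, the measured TCP pose, the force, the opening and the grip force at its end, in the units of the state.
- readout.get_obs(): the state, without advancing time (a new reading comes with each control period).
- get_image(name): name is "side" or "top" or "wrist"; returns a dict with "pixels" (420x560x3 uint8, red, green, blue), "intrinsics" (3x3 intrinsics, pixels), "extrinsics" (4x4, takes a point from world to camera coordinates). Camera axes: x right, y down, z forward; pixel columns grow to the right and rows downward; lengths in mm; the calibration is good to about 2 mm. The wrist camera is an equidistant fisheye: a pixel r from the principal point sees the ray r / f radians off the axis. A picture is of the moment at which its call begins. There is no depth.
- ctrl.close_job(): hands the job in; it is judged then, once.
The state is a dict: "t": time; "qpos": joint angles; "qvel": joint speeds; "joint_torque": joint torques, N m; "ee_pos": TCP position; "orientation": TCP orientation; "ft_force": force on the tool from outside, world axes, zero at the start; "moment": the same for the moment, N m; "width": finger opening in mm; "grasp_force": force on a finger pad.
Only numpy, scipy, OpenCV 4.12 (cv2) and the standard library are available. Lean on these libraries where they do the work, as an engineer would, in place of code of your own. Each camera call takes 0.05 s, during which the arm holds its last target. There are 200 camera calls.

## Working session

There is one attempt and no reset: what is moved stays moved. The work goes in short steps, Python scripts to look and compute and a tool call to move; the robot and the scene stay as the last step left them, time stands still between calls to the robot, and variables do not carry over. Pictures are saved under pics/ and viewed, at most 11 in all, crops included, and the job is handed in when it is done.

Besides the shell and the picture viewer there is one more tool, called after "Call:" in YAML: its name, and indented under it one key for each argument. step_arm: Moves the arm, as the interface text tells. Shift numbers are shares of 0.05 m and turn numbers shares of 4 degrees, none past 1 either way. Its arguments: {"type":"object","properties":{"targets":{"type":"array"}},"required":["targets"]}

```bash
mkdir -p pics; ls; python3 - <<'E'
from workcell import readout, get_image
import cv2,numpy as np
o=readout.get_obs();print({k:np.round(v,3) for k,v in o.items()})
for n in ["top","side"]:
    d=get_image(n);cv2.imwrite(f"pics/{n}0.png",d["pixels"][:,:,::-1]);np.savez(f"{n}0.npz",**d);print(n,d["intrinsics"],d["extrinsics"])
E
```

```text
pics
{'t': np.float64(0.0), 'qpos': array([ 1.131,  0.424,  1.631,  0.   ,  1.089, -0.019]), 'qvel': array([-0.001, -0.001, -0.001,  0.001, -0.   , -0.001]), 'joint_torque': array([ 1.0000e-03, -5.4463e+01, -2.7366e+01,  6.4000e-02,  2.3000e-02,
       -0.0000e+00]), 'ee_pos': array([255.153, 570.243, 403.912]), 'orientation': array([-6.560e-01, -3.072e+00,  2.000e-03]), 'ft_force': array([0.111, 0.932, 0.291]), 'moment': array([-0.022,  0.018,  0.027]), 'grasp_force': np.float64(0.0), 'width': np.float64(87.784)}
top [[465.82883997   0.         274.92744968]
 [  0.         465.82883997 204.85656273]
 [  0.           0.           1.        ]] [[ 2.10790757e-02 -9.99775335e-01  2.22541608e-03  2.70014233e+01]
 [-9.91226102e-01 -2.11892355e-02 -1.30467741e-01  5.17014220e+02]
 [ 1.30485584e-01  5.44248880e-04 -9.91450057e-01  1.25874721e+03]
 [ 0.00000000e+00  0.00000000e+00  0.00000000e+00  1.00000000e+00]]
side [[508.78523865   0.         281.62210916]
 [  0.         508.78523865 210.96975289]
 [  0.           0.           1.        ]] [[ 6.83151989e-01 -7.29921348e-01  2.27636872e-02 -3.22578437e+02]
 [-3.74738115e-01 -3.77140572e-01 -8.46957103e-01  2.87469932e+02]
 [ 6.26797180e-01  5.70070008e-01 -5.31173682e-01  1.21216422e+03]
 [ 0.00000000e+00  0.00000000e+00  0.00000000e+00  1.00000000e+00]]
```

View pics/top0.png

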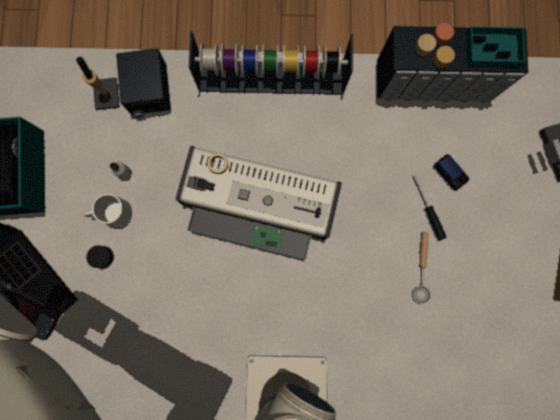

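The top view shows the laminator at about (260,190). The selector is near (318,211), the start key at (268,200), the reverse key at (243,194) and the board at (266,236). I'll enlarge it and measure.

```bash
cat > h.py <<'E'
import numpy as np,cv2
def ray(d,u,v,z):
    K=d["intrinsics"];E=d["extrinsics"];R=E[:3,:3];c=-R.T@E[:3,3]
    r=R.T@np.linalg.inv(K)@np.array([u,v,1.]);return c+r*(z-c[2])/r[2]
def proj(d,p):
    q=d["extrinsics"]@np.append(p,1.);q=d["intrinsics"]@q[:3];return q[:2]/q[2]
E
python3 - <<'E'
from h import *
d=np.load("top0.npz");p=d["pixels"][:,:,::-1]
cv2.imwrite("pics/c0.png",cv2.resize(p[140:250,175:350],None,fx=4.5,fy=4.5,interpolation=cv2.INTER_CUBIC))
m=(p.min(2)>120).astype(np.uint8);m[:145]=0;m[245:]=0;m[:,:175]=0;m[:,350:]=0
# pale shell
hsv=cv2.cvtColor(np.ascontiguousarray(p),cv2.COLOR_BGR2HSV)
print(p[215,300],p[165,260],p[130,260],p[200,268],p[194,243])
s=np.load("side0.npz")["pixels"][:,:,::-1]
cv2.imwrite("pics/s0.png",s)
for n,q in [("start",(268,200.5)),("rev",(243,194.5))]: print(n,ray(d,*q,109))
print("tab",ray(d,318,211,124))
E
```

```text
[146 163 172] [140 159 167] [139 152 164] [101 104 111] [ 98 105 111]
start [517.53477977  56.28253432 109.        ]
rev [532.00080493 122.11435524 109.        ]
tab [490.87351141 -73.33243481 124.        ]
```

View pics/c0.png

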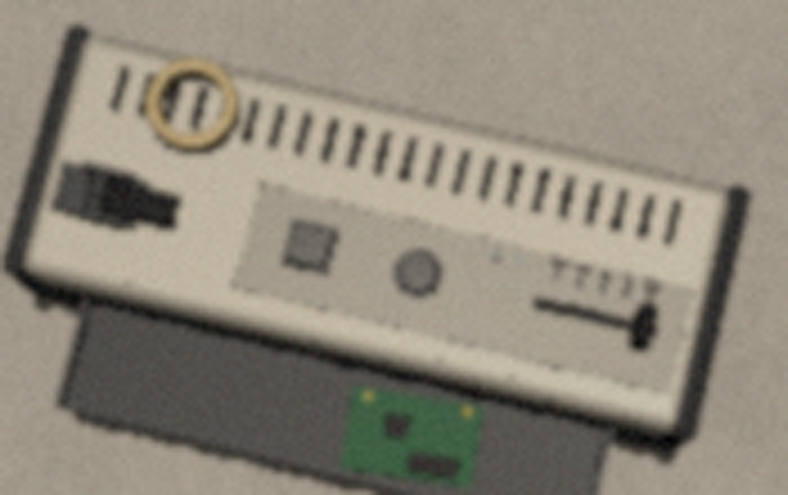

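View pics/s0.png

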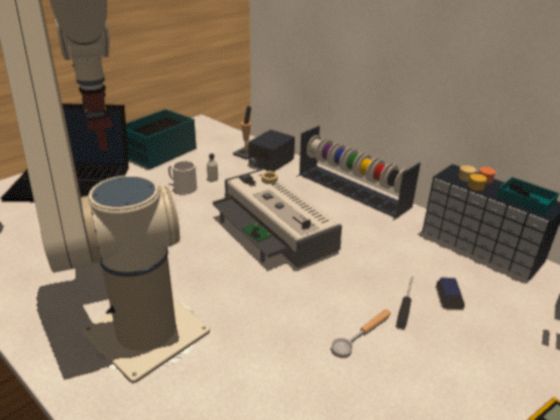

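The crop shows the start key at crop (417,272), the reverse key at (311,245), the tab at about (645,325) at the right end of the slot, and the slot's far end at (537,302). Next I'll get subpixel centroids.

```bash
python3 - <<'E'
from h import *
d=np.load("top0.npz");g=cv2.cvtColor(np.ascontiguousarray(d["pixels"]),cv2.COLOR_RGB2GRAY)
def cen(x0,x1,y0,y1,lo,hi):
    w=np.zeros_like(g);w[y0:y1,x0:x1]=((g[y0:y1,x0:x1]>=lo)&(g[y0:y1,x0:x1]<hi))
    n,l,s,c=cv2.connectedComponentsWithStats(w);i=1+np.argmax(s[1:,4]);print(s[i],c[i]);return c[i],l==i
st,_=cen(259,277,192,210,0,125);rv,_=cen(235,254,186,204,0,125)
S=ray(d,*st,109);R=ray(d,*rv,109);print(S,R,np.linalg.norm(S-R))
tb,m=cen(290,326,198,222,0,80)
ys,xs=np.nonzero(m);print(g[203:220,308:326])
# end edges of shell for the direction: board-dark end caps
e=(S-R)[:2];print("yaw from keys",np.arctan2(e[0],-e[1]))
th=np.arctan2(e[0],-e[1])
for yaw in (-th,):
  ax=np.array([-e[0],-e[1]])/np.linalg.norm(e);print("yaxis",ax)
  for k in (0,.014): 
    p=np.append(S[:2]+ax*(-135+k*1000),124);print(k,p,proj(d,p),proj(d,np.append(p[:2],100)))
# slot left end
print(ray(d,294.5,207.2,100))
# long edge front/back: end-cap corners at z~100
for q in [(340,182),(191,147)]: print(ray(d,*q,100))
E
```

```text
[263 195  10  11  89] [267.52808989 200.3258427 ]
[238 189  12  12 113] [243.42477876 194.38053097]
[517.96822819  57.52700417 109.        ] [532.34107189 121.01160211 109.        ] 65.09126524629247
[294 207  27  11  76] [311.61842105 211.03947368]
[[128 125 148 157 159 143 118 131 155 151 125 113 112 128 154 163 168 167]
 [134 131 155 160 149 129 117 139 155 154 125 105 107 129 150 159 159 159]
 [146 146 159 159 154 128 128 147 159 156 132 117 124 146 158 157 155 156]
 [155 156 161 157 152 148 146 152 156 147 123 115 135 154 157 157 157 156]
 [156 156 159 157 159 156 160 154 140 114  92  87 116 146 154 156 159 158]
 [147 152 153 158 160 157 159 150 120  74  47  50  87 129 157 157 159 155]
 [104 117 128 138 145 152 152 130  88  43  33  33  64 126 151 158 157 157]
 [ 64  74  87  96 106 118 126 100  59  25  33  37  72 127 153 159 156 158]
 [ 81  72  66  66  65  70  81  67  32  29  40  46  88 134 155 158 159 158]
 [128 119 110  92  76  76  64  46  30  24  39  39  79 132 153 159 158 153]
 [157 149 148 137 132 124  95  53  26  35  31  36  79 128 153 160 156 151]
 [161 164 157 158 156 152 115  68  30  34  39  60  96 137 160 153 157 155]
 [160 160 157 158 160 151 118  68  28  24  44  88 123 150 155 156 158 157]
 [158 161 159 164 158 156 119  69  20  25  49 103 139 157 158 156 159 159]
 [160 160 159 156 156 158 136 105  74  66  88 123 145 159 157 158 156 157]
 [161 158 159 160 161 158 153 141 131 128 134 150 157 161 158 159 157 164]
 [156 160 160 160 160 159 161 155 159 156 152 155 159 159 158 158 160 170]]
yaw from keys -0.22264554433751943
yaxis [0.22081064 0.9753167 ]
0 [488.15879228 -74.14075016 124.        ] [318.30436254 212.05351698] [317.44025733 213.10592258]
0.014 [491.25014119 -60.48631637 124.        ] [313.01492652 210.74909991] [312.25396679 211.82651714]
[502.50247024 -13.66406357 100.        ]
[ 572.36929205 -133.1509584   100.        ]
[658.8395402  265.60949283 100.        ]
```

The tab is in off: it's seen at (318,212), where off predicts (318.3,212.1) and the first click predicts 313. The laminator's y axis is about (0.22,0.975), so I need to turn the tool by about +11.4° and approach to TCP xy of about (483,-98).

Call:
step_arm:
  targets:
    - [[0.3,-0.9,0,0,0,0.19,0],[0.3,-0.9,0,0,0,0.19,0],[0.3,-0.9,0,0,0,0.19,0],[0.3,-0.9,0,0,0,0.19,0],[0.3,-0.9,0,0,0,0.19,0]]

```text
t: 0.72
ee_pos: [330.4, 344.0, 404.5]
orientation: [-0.553, -3.092, 0.0]
ft_force: [0.4, -0.1, 0.5]
width: 41.2
grasp_force: 0.0
```

Call:
step_arm:
  targets:
    - [[0.3,-0.9,0,0,0,0.19,0],[0.3,-0.9,0,0,0,0.19,0],[0.3,-0.9,0,0,0,0.19,0],[0.3,-0.9,0,0,0,0.19,0],[0.3,-0.9,0,0,0,0.19,0]]

```text
t: 1.35
ee_pos: [405.4, 119.0, 404.6]
orientation: [-0.45, -3.109, 0.0]
ft_force: [0.3, 0.6, 0.2]
width: 0.1
grasp_force: 0.0
```

Call:
step_arm:
  targets:
    - [[0.3,-0.9,0,0,0,0.19,0],[0.3,-0.9,0,0,0,0.19,0],[0.3,-0.9,0,0,0,0.19,0],[0.3,-0.9,0,0,0,0.19,0],[0.3,-0.9,0,0,0,0.19,0]]

```text
t: 1.98
ee_pos: [480.4, -106.1, 404.5]
orientation: [-0.347, -3.122, -0.0]
ft_force: [0.8, 0.3, -0.5]
width: 0.5
grasp_force: 0.0
```

Call:
step_arm:
  targets:
    - [[0,0,0,0,0,0,0],[0,0,0,0,0,0,0],[0,0,0,0,0,0,0],[0,0,0,0,0,0,0],[0,0,0,0,0,0,0]]

```text
t: 2.6
ee_pos: [480.2, -103.9, 404.8]
orientation: [0.346, 3.122, -0.0]
ft_force: [0.5, -0.2, 1.3]
width: 0.5
grasp_force: 0.0
```

```bash
python3 - <<'E'
from h import *
from workcell import get_image
d=get_image("wrist");np.savez("w1.npz",**d);cv2.imwrite("pics/w1.png",d["pixels"][:,:,::-1]);print(d["intrinsics"],d["extrinsics"])
E
```

```text
[[325.1922621    0.         286.64821149]
 [  0.         325.1922621  213.21682266]
 [  0.           0.           1.        ]] [[ 2.18203771e-01  9.75902925e-01 -7.71658390e-04 -3.57587807e+00]
 [ 9.37024512e-01 -2.09289789e-01  2.79611960e-01 -5.05249618e+02]
 [ 2.72712630e-01 -6.17354471e-02 -9.60112783e-01  2.53668394e+02]
 [ 0.00000000e+00  0.00000000e+00  0.00000000e+00  1.00000000e+00]]
```

View pics/w1.png

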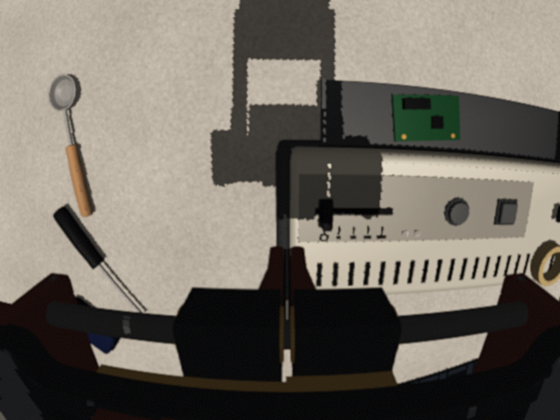

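The wrist view shows the tab at about (326,213) by the "0" mark, the slot reaching to x≈392, the start key at (457,211), the reverse key at (507,211), and the closed fingertips at x≈287. I'll cast fisheye rays for the tab and keys.

```bash
cat >> h.py <<'E'
def wray(d,u,v,z):
    K=d["intrinsics"];E=d["extrinsics"];R=E[:3,:3];c=-R.T@E[:3,3]
    x=np.array([u-K[0,2],v-K[1,2]]);r=np.hypot(*x);t=r/K[0,0]
    q=R.T@np.append(x/r*np.sin(t),np.cos(t));return c+q*(z-c[2])/q[2]
E
python3 - <<'E'
from h import *
d=np.load("w1.npz");g=cv2.cvtColor(np.ascontiguousarray(d["pixels"]),cv2.COLOR_RGB2GRAY)
def cen(x0,x1,y0,y1,hi):
    w=np.zeros_like(g);w[y0:y1,x0:x1]=g[y0:y1,x0:x1]<hi
    n,l,s,c=cv2.connectedComponentsWithStats(w);i=1+np.argmax(s[1:,4]);print(s[i],c[i]);return c[i]
S=wray(d,*cen(440,475,192,232,110),109);R=wray(d,*cen(492,522,192,232,110),109)
print(S,R,np.linalg.norm(S-R))
print(g[196:232:2,314:340])
ax=(R-S)[:2];ax/=np.linalg.norm(ax);print(ax)
for u in (319,320,333,334):print(u,wray(d,u,213,124),(wray(d,u,213,124)-S)[:2]@ax)
E
```

```text
[443 197  26  29 573] [456.07155323 211.07155323]
[493 198  25  27 575] [505.33043478 211.25391304]
[517.10770191  56.63390519 109.        ] [531.02720962 118.78931923 109.        ] 63.69496204027449
[[ 44  44  45  45  45  45  45  45  47  44  44  44  56  94 129 127  86  50
   43  44  44  45  44  45  44  45]
 [ 47  44  44  45  44  40  35  35  35  34  33  34  32  34  36  36  35  35
   36  42  46  44  44  45  44  45]
 [ 44  46  44  42  35  18   9   9   4   6   6   4   6   5   6   4   6  10
   20  36  44  45  43  46  44  46]
 [ 45  45  45  42  31  15   8   5   5   4   7   5   5   5   5   4   6   3
   16  31  42  46  46  46  45  45]
 [ 44  44  46  42  30  11   7   6   4   5   6   7   5   6   6   5   5   9
   15  31  41  45  45  44  45  44]
 [ 44  43  45  38  27  12   6   2   4   5   6   5   8   6   6   5   8   9
   11  25  40  44  44  44  44  43]
 [ 41  29  19  16   9   9   3   2   4   3   4   5   4   5   7   6   6   6
    5  10  12  15  15  15  17  17]
 [ 38  23   9   3   0   5   6   1   5   6   6   5   5   3   7   6   4   7
    4   5   3   4   1   3   3   1]
 [ 33  17   6   3   4   3   
[... 646 characters left out ...]
0  32  13  16  14  16  23  24  25  20  17  10   9  18
   79 140 165 164 165 164 163 160]
 [167 167 166 153 115  76  50  31  14  14  24  29  29  26  25  20  17  23
   79 141 163 163 164 155 127 111]
 [166 165 167 166 162 155 140 110  65  29  23  25  24  23  20  19  17  42
  100 146 164 163 164 144  82  56]
 [167 165 164 165 166 166 166 157 118  64  36  45  55  55  55  55  64  93
  140 161 163 164 164 147  88  50]]
[0.21853389 0.97582936]
319 [484.84169948 -76.86710703 124.        ] -137.32542227172306
320 [485.02556533 -76.04373118 124.        ] -136.48176702641277
333 [487.4275405  -65.28686466 124.        ] -125.45998787826908
334 [487.61333706 -64.4547656  124.        ] -124.60739834552439
```

Both views put the tab at about (487,-73), in off. I'll shift 8 mm along the slot, then descend with about a 6 mm gap.

Call:
step_arm:
  targets:
    - [[0.034,0.156,0,0,0,0,0],[0,0,-0.5,0,0,0,0],[0,0,-0.5,0,0,0,0],[0,0,-0.5,0,0,0,0],[0,0,-0.5,0,0,0,0]]

```text
t: 3.28
ee_pos: [482.1, -96.3, 304.0]
orientation: [0.347, 3.122, 0.0]
ft_force: [0.1, 1.1, 0.1]
width: 0.6
grasp_force: 0.0
```

Call:
step_arm:
  targets:
    - [[0,0,-0.1,0,0,0,0],[0,0,-0.1,0,0,0,0],[0,0,0,0,0,0,0],[0,0,0,0,0,0,0],[0,0,0,0,0,0,0]]

```text
t: 3.9
ee_pos: [482.1, -96.8, 295.2]
orientation: [0.348, 3.121, -0.0]
ft_force: [0.4, -0.2, 0.3]
width: 0.8
grasp_force: 0.0
```

```bash
python3 - <<'E'
from h import *
from workcell import get_image
d=get_image("wrist");np.savez("w2.npz",**d);cv2.imwrite("pics/w2.png",cv2.resize(d["pixels"][150:350,200:460,::-1],None,fx=3,fy=3))
E
```

```text
(no output)
```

View pics/w2.png

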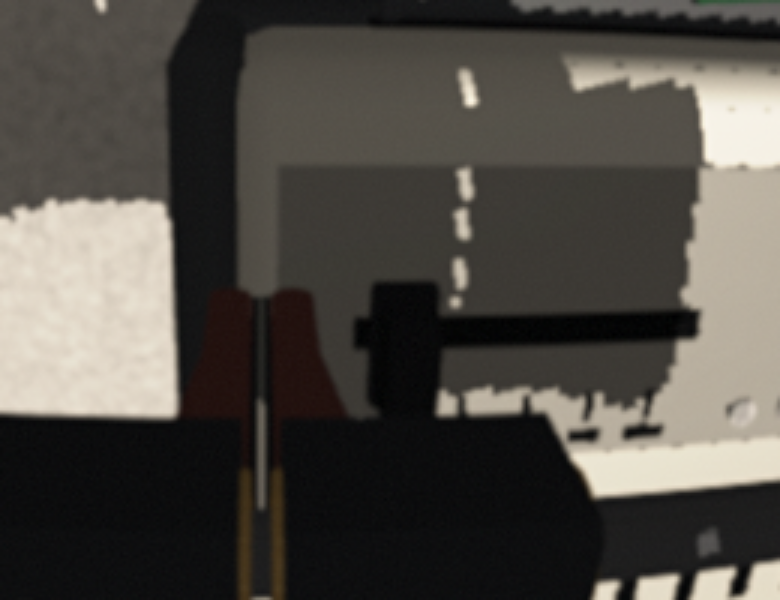

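The tapered red fingertips are at crop x 210–313 and the tab is at 372–438, so the gap is about 9–12 mm. They line up across the slot. I'll push slowly along (0.219,0.976), 2 mm per row.

Call:
step_arm:
  targets:
    - [[0.009,0.039,0,0,0,0,0],[0.009,0.039,0,0,0,0,0],[0.009,0.039,0,0,0,0,0],[0.009,0.039,0,0,0,0,0],[0,0,0,0,0,0,0]]

```text
t: 4.58
ee_pos: [483.8, -88.8, 294.7]
orientation: [-0.347, -3.122, -0.0]
ft_force: [1.5, -0.6, -0.3]
width: 0.7
grasp_force: 0.0
```

Call:
step_arm:
  targets:
    - [[0.009,0.039,0,0,0,0,0],[0,0,0,0,0,0,0],[0.009,0.039,0,0,0,0,0],[0,0,0,0,0,0,0],[0,0,0,0,0,0,0]]

```text
t: 5.2
ee_pos: [484.7, -85.0, 294.7]
orientation: [-0.348, -3.122, 0.0]
ft_force: [-0.6, 0.0, -0.1]
width: 0.1
grasp_force: 0.0
```

Call:
step_arm:
  targets:
    - [[0.004,0.02,0,0,0,0,0],[0,0,0,0,0,0,0],[0.004,0.02,0,0,0,0,0],[0,0,0,0,0,0,0],[0,0,0,0,0,0,0]]

```text
t: 5.82
ee_pos: [485.1, -83.1, 294.7]
orientation: [-0.348, -3.122, 0.0]
ft_force: [-0.1, -2.2, -0.5]
width: 0.6
grasp_force: 1.1
```

Call:
step_arm:
  targets:
    - [[0.004,0.02,0,0,0,0,0],[0,0,0,0,0,0,0],[0.004,0.02,0,0,0,0,0],[0,0,0,0,0,0,0],[0,0,0,0,0,0,0]]

```text
t: 6.45
ee_pos: [485.5, -81.0, 294.7]
orientation: [0.348, 3.122, 0.0]
ft_force: [-0.7, -3.5, -0.4]
width: 0.7
grasp_force: 1.7
```

Call:
step_arm:
  targets:
    - [[0.004,0.02,0,0,0,0,0],[0,0,0,0,0,0,0],[0.004,0.02,0,0,0,0,0],[0,0,0,0,0,0,0],[0,0,0,0,0,0,0]]

```text
t: 7.08
ee_pos: [486.0, -78.9, 294.7]
orientation: [0.348, 3.122, 0.0]
ft_force: [-0.2, -3.9, -0.4]
width: 0.0
grasp_force: 1.6
```

Call:
step_arm:
  targets:
    - [[0.004,0.02,0,0,0,0,0],[0,0,0,0,0,0,0],[0.004,0.02,0,0,0,0,0],[0,0,0,0,0,0,0],[0,0,0,0,0,0,0]]

```text
t: 7.7
ee_pos: [486.2, -76.8, 294.6]
orientation: [-0.348, -3.122, -0.001]
ft_force: [-0.2, 0.4, -0.9]
width: 0.2
grasp_force: 0.0
```

The first snap came at y≈-78, so I expect crests at about y -64.3 and -50.6.

Call:
step_arm:
  targets:
    - [[0.009,0.04,0,0,0,0,0],[0.009,0.04,0,0,0,0,0],[0.009,0.04,0,0,0,0,0],[0.009,0.04,0,0,0,0,0],[0,0,0,0,0,0,0]]

```text
t: 8.32
ee_pos: [488.1, -69.1, 294.7]
orientation: [-0.347, -3.122, 0.001]
ft_force: [-0.6, -2.9, 1.3]
width: 0.6
grasp_force: 1.3
```

Call:
step_arm:
  targets:
    - [[0.004,0.02,0,0,0,0,0],[0,0,0,0,0,0,0],[0.004,0.02,0,0,0,0,0],[0,0,0,0,0,0,0],[0,0,0,0,0,0,0]]

```text
t: 8.95
ee_pos: [488.5, -67.1, 294.7]
orientation: [0.348, 3.122, -0.0]
ft_force: [-0.2, -4.0, 0.8]
width: 0.3
grasp_force: 1.9
```

Call:
step_arm:
  targets:
    - [[0.004,0.02,0,0,0,0,0],[0,0,0,0,0,0,0],[0.004,0.02,0,0,0,0,0],[0,0,0,0,0,0,0],[0,0,0,0,0,0,0]]

```text
t: 9.57
ee_pos: [488.9, -65.0, 294.7]
orientation: [0.348, 3.122, 0.0]
ft_force: [-0.6, -4.2, -0.3]
width: 0.8
grasp_force: 1.8
```

Call:
step_arm:
  targets:
    - [[0.004,0.02,0,0,0,0,0],[0,0,0,0,0,0,0],[0.004,0.02,0,0,0,0,0],[0,0,0,0,0,0,0],[0,0,0,0,0,0,0]]

```text
t: 10.2
ee_pos: [489.2, -62.8, 294.6]
orientation: [-0.348, -3.122, -0.0]
ft_force: [-0.1, -0.4, 0.8]
width: 0.8
grasp_force: 0.0
```

```bash
python3 - <<'E'
from h import *
from workcell import get_image
d=get_image("wrist");np.savez("w3.npz",**d);cv2.imwrite("pics/w3.png",cv2.resize(d["pixels"][150:350,200:460,::-1],None,fx=3,fy=3))
E
```

```text
(no output)
```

View pics/w3.png

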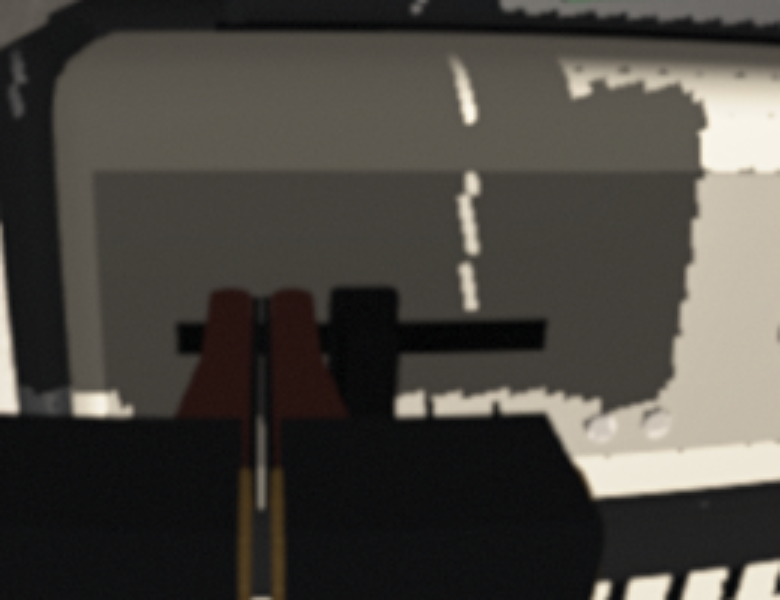

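The picture shows the tab at crop x≈364, with two click marks left to its right at 430 and 497. That puts it in the second click. Now for the last click, gently.

Call:
step_arm:
  targets:
    - [[0.009,0.04,0,0,0,0,0],[0.009,0.04,0,0,0,0,0],[0.009,0.04,0,0,0,0,0],[0.009,0.04,0,0,0,0,0],[0,0,0,0,0,0,0]]

```text
t: 10.88
ee_pos: [491.1, -55.1, 294.7]
orientation: [-0.347, -3.122, 0.001]
ft_force: [0.5, -2.8, -0.2]
width: 0.3
grasp_force: 1.3
```

Call:
step_arm:
  targets:
    - [[0.004,0.02,0,0,0,0,0],[0,0,0,0,0,0,0],[0.004,0.02,0,0,0,0,0],[0,0,0,0,0,0,0],[0,0,0,0,0,0,0]]

```text
t: 11.5
ee_pos: [491.5, -53.1, 294.7]
orientation: [0.348, 3.122, 0.0]
ft_force: [-0.2, -3.6, 0.4]
width: 0.5
grasp_force: 1.8
```

Call:
step_arm:
  targets:
    - [[0.004,0.02,0,0,0,0,0],[0,0,0,0,0,0,0],[0,0,0,0,0,0,0],[0,0,0,0,0,0,0],[0,0,0,0,0,0,0]]

```text
t: 12.12
ee_pos: [491.7, -52.0, 294.7]
orientation: [0.348, 3.122, 0.0]
ft_force: [0.9, -4.0, 0.9]
width: 0.5
grasp_force: 1.9
```

Call:
step_arm:
  targets:
    - [[0.004,0.02,0,0,0,0,0],[0,0,0,0,0,0,0],[0,0,0,0,0,0,0],[0,0,0,0,0,0,0],[0,0,0,0,0,0,0]]

```text
t: 12.75
ee_pos: [491.9, -51.0, 294.7]
orientation: [0.348, 3.122, 0.0]
ft_force: [0.1, -3.0, -0.7]
width: 0.5
grasp_force: 1.2
```

Call:
step_arm:
  targets:
    - [[0.004,0.02,0,0,0,0,0],[0,0,0,0,0,0,0],[0,0,0,0,0,0,0],[0,0,0,0,0,0,0],[0,0,0,0,0,0,0]]

```text
t: 13.38
ee_pos: [492.0, -49.9, 294.6]
orientation: [-0.348, -3.122, -0.0]
ft_force: [-0.4, 0.0, 0.1]
width: 0.8
grasp_force: 0.2
```

It snapped into the third click. I'll back off, rise, and check with the wrist camera.

Call:
step_arm:
  targets:
    - [[-0.018,-0.08,0,0,0,0,0],[0,0,0.5,0,0,0,0],[0,0,0.5,0,0,0,0],[0,0,0.5,0,0,0,0],[0,0,0,0,0,0,0]]

```text
t: 14.0
ee_pos: [491.6, -54.2, 371.2]
orientation: [0.348, 3.119, 0.0]
ft_force: [-0.2, 0.0, 0.6]
width: 0.6
grasp_force: 0.0
```

Call:
step_arm:
  targets:
    - [[0.13,0.55,0,0,0,0,0],[0.13,0.55,0,0,0,0,0],[0.13,0.55,0,0,0,0,0],[0.13,0.55,0,0,0,0,0],[0,0,0,0,0,0,0]]

```text
t: 14.62
ee_pos: [517.1, 57.1, 368.4]
orientation: [-0.344, -3.121, 0.0]
ft_force: [0.0, 0.4, 0.8]
width: 0.6
grasp_force: 0.0
```

```bash
python3 - <<'E'
from h import *
from workcell import get_image
d=get_image("wrist");np.savez("w4.npz",**d);cv2.imwrite("pics/w4.png",cv2.resize(d["pixels"][130:330,150:420,::-1],None,fx=2.9,fy=2.9))
E
```

```text
(no output)
```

View pics/w4.png

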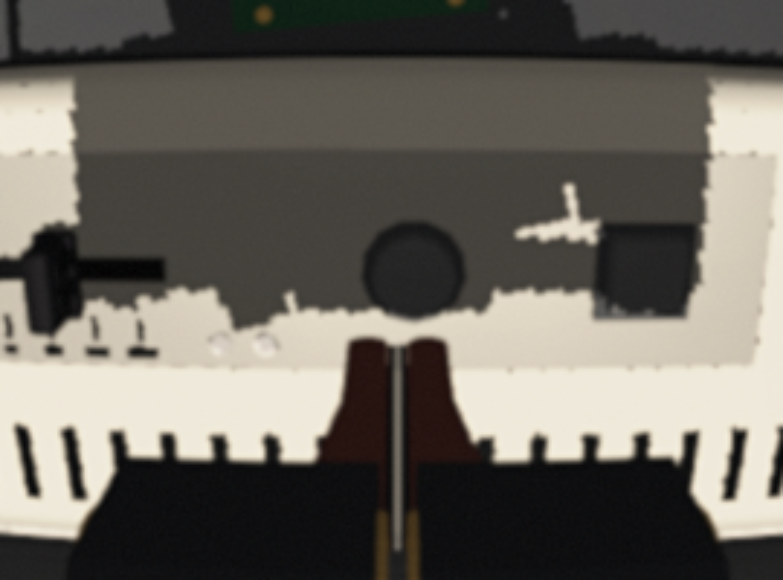

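The tab is seen at crop (50,280). It leans in perspective, so I'll check its click numerically against the slot end and start key.

```bash
python3 - <<'E'
from h import *
d=np.load("w4.npz")
f=lambda u,v,z:wray(d,150+u/2.9,130+v/2.9,z)
S=f(414,268,109);R=f(646,268,109);ax=(R-S)[:2];L=np.linalg.norm(ax);ax/=L;print("start",S,L)
for n,u,v,z in [("slot end",163,268,100),("mark4",140,350,100),("mark3",97,350,100),("mark1?",10,350,100),("foot right",80,290,107),("top right",72,240,124),("top left",25,255,124),("top right low",52,330,124)]:
    p=f(u,v,z);print(n,p.round(1),((p-S)[:2]@ax+135).round(1))
w=np.load("w3.npz")
for n,u,v,z in [("slot end",545,335,100),("tab R",397,320,109),("tab L top",332,320,124),("slot L",178,335,100),("m",430,405,100),("m",497,405,100)]:
    p=wray(w,200+u/3,150+v/3,z);print("w3",n,((p-S)[:2]@ax+135).round(1))
E
```

```text
start [517.7384047   61.98261261 109.        ] 63.48504063631395
slot end [505.4  -7.7 100. ] 64.3
mark4 [528.1 -22.1 100. ] 55.3
mark3 [525.5 -35.3 100. ] 41.8
mark1? [520.1 -63.4 100. ] 13.2
foot right [504.7 -31.3 107. ] 41.1
top right [486.8 -21.7 124. ] 46.5
top left [487.8 -36.2 124. ] 32.6
top right low [509.4 -35.6 124. ] 38.0
w3 slot end 65.1
w3 tab R 32.9
w3 tab L top 19.5
w3 slot L -8.8
w3 m 42.2
w3 m 56.5
```

Rays put the tab between clicks 2 and 3, so this is ambiguous. It may have dropped back. I'll look again from a settled pose placed over the tab.

Call:
step_arm:
  targets:
    - [[-0.1,-0.4,0.2,0,0,0,0],[-0.1,-0.4,0.2,0,0,0,0],[-0.1,-0.4,0.2,0,0,0,0],[-0.1,-0.4,0,0,0,0,0],[0,0,0,0,0,0,0]]

```text
t: 15.3
ee_pos: [496.4, -25.7, 399.3]
orientation: [-0.352, -3.121, 0.0]
ft_force: [-0.5, 0.1, -0.8]
width: 0.4
grasp_force: 0.0
```

Call:
step_arm:
  targets:
    - [[0,0,0,0,0,0,0],[0,0,0,0,0,0,0],[0,0,0,0,0,0,0],[0,0,0,0,0,0,0],[0,0,0,0,0,0,0]]

```text
t: 15.92
ee_pos: [497.2, -23.8, 399.7]
orientation: [-0.347, -3.122, 0.0]
ft_force: [0.1, 0.8, -0.5]
width: 0.6
grasp_force: 0.0
```

```bash
python3 - <<'E'
from h import *
from workcell import get_image
d=get_image("wrist");np.savez("w5.npz",**d);cv2.imwrite("pics/w5.png",cv2.resize(d["pixels"][150:300,190:450,::-1],None,fx=3,fy=3))
E
```

```text
(no output)
```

View pics/w5.png

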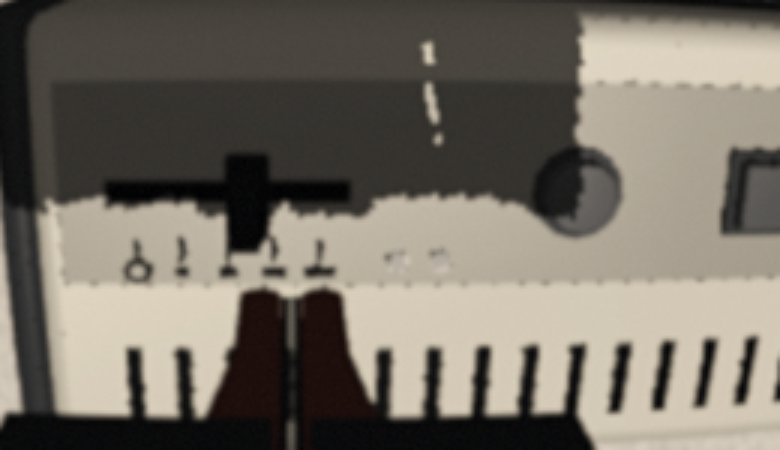

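The marks are at crop x 137, 182, 228, 273 and 319, and the tab is at about 247. So it is balanced at about 35 mm, right on the third crest. I'll come back behind it and nudge it about 3–4 mm further.

Call:
step_arm:
  targets:
    - [[-0.068,-0.332,0,0,0,0,0],[-0.068,-0.332,0,0,0,0,0],[0,0,-0.4,0,0,0,0],[0,0,-0.4,0,0,0,0],[0,0,0,0,0,0,0]]

```text
t: 16.6
ee_pos: [489.6, -58.2, 358.6]
orientation: [-0.349, -3.119, 0.0]
ft_force: [0.3, 1.2, -0.5]
width: 0.7
grasp_force: 0.0
```

Call:
step_arm:
  targets:
    - [[0,0,-0.4,0,0,0,0],[0,0,-0.4,0,0,0,0],[0,0,-0.4,0,0,0,0],[0,0,-0.1,0,0,0,0],[0,0,0,0,0,0,0]]

```text
t: 17.23
ee_pos: [490.6, -57.6, 295.2]
orientation: [0.348, 3.122, -0.0]
ft_force: [-0.3, -0.2, 0.1]
width: 0.3
grasp_force: 0.0
```

Call:
step_arm:
  targets:
    - [[0.009,0.04,0,0,0,0,0],[0.009,0.04,0,0,0,0,0],[0.009,0.04,0,0,0,0,0],[0,0,0,0,0,0,0],[0,0,0,0,0,0,0]]

```text
t: 17.85
ee_pos: [491.7, -51.2, 294.7]
orientation: [0.347, 3.122, -0.0]
ft_force: [0.5, 0.2, -0.5]
width: 0.5
grasp_force: 0.0
```

Call:
step_arm:
  targets:
    - [[0.004,0.02,0,0,0,0,0],[0.004,0.02,0,0,0,0,0],[0.004,0.02,0,0,0,0,0],[0,0,0,0,0,0,0],[0,0,0,0,0,0,0]]

```text
t: 18.48
ee_pos: [492.3, -48.2, 294.7]
orientation: [-0.348, -3.122, -0.0]
ft_force: [0.2, -0.1, 0.2]
width: 0.8
grasp_force: 0.0
```

Call:
step_arm:
  targets:
    - [[0.004,0.02,0,0,0,0,0],[0,0,0,0,0,0,0],[0,0,0,0,0,0,0],[0,0,0,0,0,0,0],[0,0,0,0,0,0,0]]

```text
t: 19.1
ee_pos: [492.5, -47.2, 294.7]
orientation: [-0.348, -3.122, 0.0]
ft_force: [0.4, 0.3, -0.6]
width: 0.5
grasp_force: 0.0
```

```bash
python3 - <<'E'
from h import *
from workcell import get_image
d=get_image("wrist");np.savez("w6.npz",**d);cv2.imwrite("pics/w6.png",cv2.resize(d["pixels"][150:350,200:460,::-1],None,fx=3,fy=3))
E
```

```text
(no output)
```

View pics/w6.png

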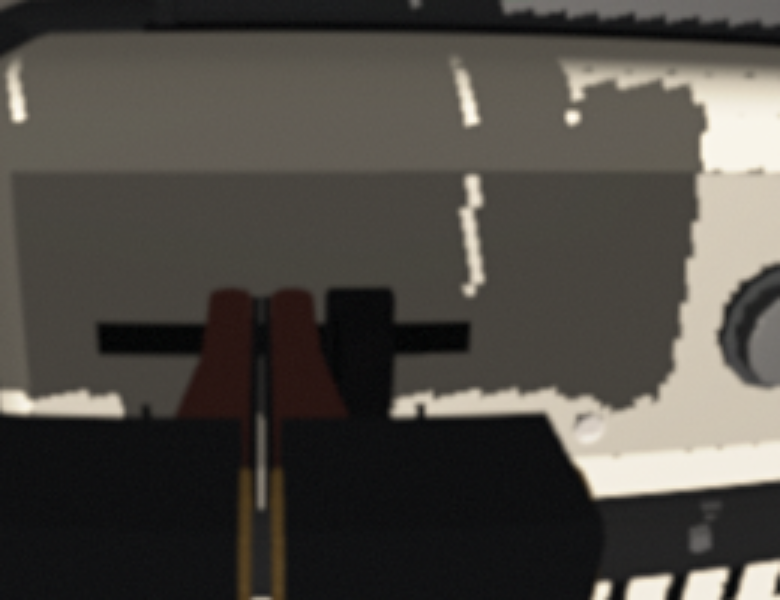

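Relative to mark 4 (crop x≈420), the tab at 361 is one click short, at about 42–43 mm, with no force on the finger. I'll back off, rise, and verify from the same viewpoint as before.

Call:
step_arm:
  targets:
    - [[-0.014,-0.058,0,0,0,0,0],[0,0,0.7,0,0,0,0],[0,0,0.7,0,0,0,0],[0,0,0.7,0,0,0,0],[0.11,0.52,0,0,0,0,0]]

```text
t: 19.77
ee_pos: [498.0, -24.9, 402.6]
orientation: [0.35, 3.116, -0.0]
ft_force: [0.3, 0.0, -0.9]
width: 0.2
grasp_force: 0.0
```

Call:
step_arm:
  targets:
    - [[0,0,0,0,0,0,0],[0,0,0,0,0,0,0],[0,0,0,0,0,0,0],[0,0,0,0,0,0,0],[0,0,0,0,0,0,0]]

```text
t: 20.4
ee_pos: [497.3, -24.4, 399.5]
orientation: [-0.348, -3.122, 0.0]
ft_force: [0.6, -0.1, -0.0]
width: 0.3
grasp_force: 0.0
```

```bash
python3 - <<'E'
from h import *
from workcell import get_image
d=get_image("wrist");np.savez("w7.npz",**d);cv2.imwrite("pics/w7.png",cv2.resize(d["pixels"][150:300,190:450,::-1],None,fx=3,fy=3))
E
```

View pics/w7.png

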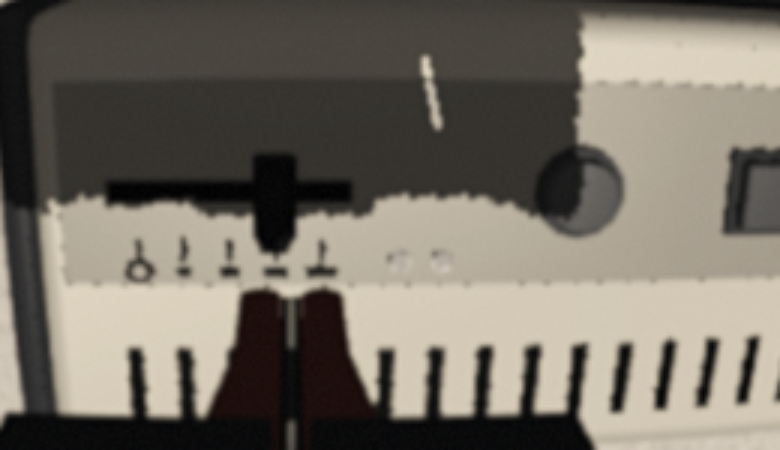

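The tab is at crop x 274, exactly on the third mark (275). Now the start key.

Call:
step_arm:
  targets:
    - [[0.1,0.407,0,0,0,0,0],[0.1,0.407,0,0,0,0,0],[0.1,0.407,0,0,0,0,0],[0.1,0.407,0,0,0,0,0],[0,0,0,0,0,0,0]]

```text
t: 21.08
ee_pos: [517.5, 58.1, 399.6]
orientation: [0.345, 3.123, 0.0]
ft_force: [0.4, 0.1, -0.2]
width: 0.3
grasp_force: 0.0
```

Call:
step_arm:
  targets:
    - [[0,0,-0.4,0,0,0,0],[0,0,-0.5,0,0,0,0],[0,0,-0.5,0,0,0,0],[0,0,-0.5,0,0,0,0],[0,0,-0.15,0,0,0,0]]

```text
t: 21.7
ee_pos: [516.7, 56.6, 295.9]
orientation: [-0.348, -3.12, 0.001]
ft_force: [0.6, 0.3, 0.0]
width: 0.6
grasp_force: 0.0
```

Call:
step_arm:
  targets:
    - [[0,0,0,0,0,0,0],[0,0,-0.04,0,0,0,0],[0,0,-0.04,0,0,0,0],[0,0,-0.04,0,0,0,0],[0,0,0,0,0,0,0]]

```text
t: 22.32
ee_pos: [517.5, 57.3, 291.4]
orientation: [0.347, 3.122, 0.0]
ft_force: [0.0, 0.7, 1.7]
width: 0.7
grasp_force: 0.9
```

Contact at z≈291.4, as expected. Now I'll press down.

Call:
step_arm:
  targets:
    - [[0,0,-0.03,0,0,0,0],[0,0,-0.03,0,0,0,0],[0,0,-0.02,0,0,0,0],[0,0,0,0,0,0,0],[0,0,0,0,0,0,0]]

```text
t: 22.95
ee_pos: [517.5, 57.3, 287.3]
orientation: [0.348, 3.122, 0.0]
ft_force: [-1.3, 0.2, 5.5]
width: 0.2
grasp_force: 2.6
```

Call:
step_arm:
  targets:
    - [[0,0,-0.01,0,0,0,0],[0,0,-0.01,0,0,0,0],[0,0,0,0,0,0,0],[0,0,0,0,0,0,0],[0,0,0,0,0,0,0]]

```text
t: 23.58
ee_pos: [517.5, 57.3, 287.1]
orientation: [0.348, 3.122, 0.0]
ft_force: [-3.1, -0.8, 15.2]
width: 0.4
grasp_force: 7.3
```

The key has bottomed out (force up to 15 N). I'll release it and rise.

Call:
step_arm:
  targets:
    - [[0,0,0.1,0,0,0,0],[0,0,0.5,0,0,0,0],[0,0,0.8,0,0,0,0],[0,0,0.8,0,0,0,0],[-0.1,-0.5,0,0,0,0,0]]

```text
t: 24.2
ee_pos: [513.3, 32.9, 398.9]
orientation: [0.344, 3.117, 0.002]
ft_force: [-0.4, 0.2, -0.1]
width: 0.2
grasp_force: 0.0
```

Call:
step_arm:
  targets:
    - [[-0.1,-0.4,0,0,0,0,0],[-0.1,-0.4,0,0,0,0,0],[0,0,0,0,0,0,0],[0,0,0,0,0,0,0],[0,0,0,0,0,0,0]]

```text
t: 24.82
ee_pos: [502.5, -7.2, 396.0]
orientation: [-0.347, -3.122, -0.0]
ft_force: [0.3, 0.8, -0.7]
width: 0.4
grasp_force: 0.0
```

```bash
python3 - <<'E'
from h import *
from workcell import get_image
d=get_image("wrist");cv2.imwrite("pics/w8.png",cv2.resize(d["pixels"][150:300,190:450,::-1],None,fx=3,fy=3))
E
```

```text
(no output)
```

View pics/w8.png

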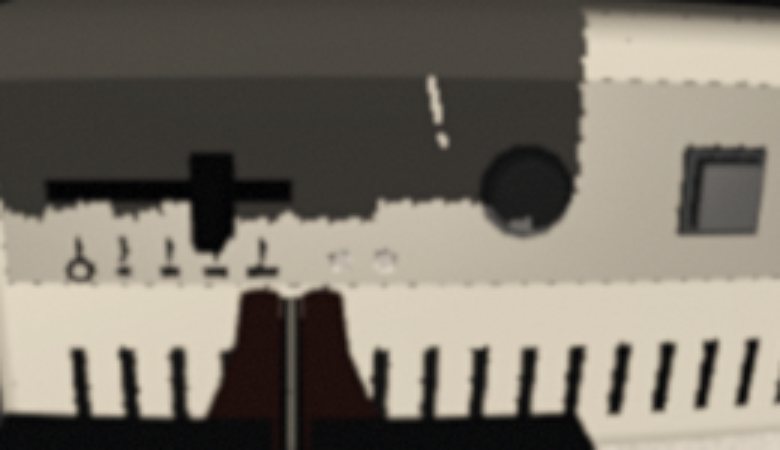

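The tab (crop x 212) is still on the third mark (215), the start key at (527,190) is up, and the arm is clear. Handing in.

```bash
python3 -c "
from workcell import ctrl;print(ctrl.close_job())"
```

```text
the job is handed in; nothing more can be done
None
```

The selector rests in the third click, though the first push left it on the crest before that click and it took a second nudge; the start key was pressed fully down and came back up, and the job is handed in.

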